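# Turn the jar's label to the front and bolt it

### The arm

A 6-joint arm with a two-finger parallel gripper is mounted at the origin on a cart in front of the work surface, level with it; the furniture and walls round the work are solid. World frame = base frame: x ahead of the robot, y to its left, z up, the work surface at z = 0. Lengths are in mm, angles in degrees, forces in N, time in s.
With the tool pointing down it reaches from about 300 to 950 mm from the base axis. Payload 3.1 kg.
Tool frame: the origin (TCP) lies at the very end of the fingers, on their centre line; the grasp point (between the pads) lies 19 mm behind it; z points along the fingers, y is the line along which they close (so a half turn about z gives the same grasp; the last joint's range is limited). The gripper opens to 85 mm and grips with 20 to 120 N. Pads are 22 mm wide; open, the fingers measure 114 mm over their backs; the gripper's body (76 mm by 85 mm) begins 54 mm behind the grasp point. The pads swing forward as they close: fully open they stand 13 mm farther back than shut.
Start: joints at [61.839, 17.653, 93.61, -0, 68.738, -3.994], TCP at [255.903, 570.216, 231.272] pointing down, gripper open.
Joint ranges: [-175.34, 175.34], [-45.06, 112.39], [2.9, 150.54], [-68.45, 248.45], [3.09, 151.38], [-168.51, 168.51]. Speed limits (degrees/s): [159.86, 159.86, 180, 180, 180, 180].

### API

Orientations are given as [roll, pitch, yaw] about the fixed x, y, z axes, in that order (R = Rz(yaw) Ry(pitch) Rx(roll)).
In Python, from rig import status, imaging, order gives the robot as it stands.
- The arm moves only by the tool carry_out, never from a script. Its arguments are lists of equal length, an entry for each row: "linear": the shift along the world's x, y, z in m, a list of three; "roll": the turn about the world's z in degrees. In form: {"linear": [[dx, dy, dz], ...], "roll": [roll, ...]}. A call has 1 to 20 rows; each row shifts and turns the commanded pose from where the row before left it; what a row does not reach is not made up. A row lasts 1/10 s, in which the tool goes at most 50 mm and 8.59 degrees, less where a joint would pass 70% of its speed; a pose out of reach is approached as far as the arm can. A call with a gripper value outside its range is refused whole. "fingers" is the finger opening in m, from 0 to 0.0854, set as the call begins (left out, the last holds). The fingers move at their own pace and stop on an object; "newtons" is the grip in N (left out, the last holds). Time passes only in rows, so rows that do not move let the fingers close. It gives the time, the measured TCP pose, the force, the opening and the grip force at its end, in the units of the state.
- status.state(): the state, without advancing time (a new reading comes with each control period).
- imaging.get_image(name): name is "scene" or "side" or "wrist"; returns the picture (420x560x3 uint8, red, green, blue); there is no depth.
- imaging.camera_params(name): a dict with "camera_matrix" (3x3 intrinsics, pixels), "D" ([k1, k2, p1, p2, k3] as OpenCV has them; the pictures are not rectified), "pose" (4x4, takes a point from camera to world coordinates). Camera axes: x right, y down, z forward; pixel columns grow to the right and rows downward; lengths in mm; the calibration is good to about 2 mm. A picture is of the moment at which its call begins: read the wrist's pose just before it. camera_params takes no time and is no camera call; for the wrist camera it gives the pose at the moment of the call.
- order.finish_job(): hands the job in; it is judged then, once.
The state is a dict: "clock": time; "qpos": joint angles; "joint_vel": joint speeds; "joint_efforts": joint torques, N m; "ee_pos": TCP position; "eef_rot": TCP orientation; "force": force on the tool from outside, world axes, zero at the start; "ft_torque": the same for the moment, N m; "grip_width": opening from 0.0 (shut) to 1.0 (fully open); "grasp_force": force on a finger pad.
Only numpy, scipy, OpenCV 4.12 (cv2) and the standard library are available. Lean on these libraries where they do the work, as an engineer would, in place of code of your own. Each camera call takes 0.05 s, during which the arm holds its last target. There are 200 camera calls.

### The job

The wide jar on the small turntable stand shows its label to the wrong side. With a fingertip on the edge of its lid, gently roll the jar round on its turntable until the label faces the front of the stand squarely, then push the stand's bolt fully home into the notch of the jar's foot. Do not force, tip or lift the jar or ram the bolt, and leave the things standing round it where they are.

Things in the scene. Friction and masses are not known exactly. Their poses are not given: they have to be found in the camera images.
- stand: Fixed aluminium stand: plate 134 mm along its x, y = -119 to +71 mm, 10 mm thick. Origin on the table, on the turntable's axis. Its front is its -x side, toward the robot (two monitors stand close behind; stand turned up to 0.3 rad either way). On its -y side (right as seen from the robot) a steel guide block (32 mm along x, y = -90 to -66 mm, 38 mm high) carries the bolt.
- turntable (a joint): Angle of the stand's turntable, rad, counter-clockwise from above, without limit; zero tells nothing of the label. Disc with a low rim, radius 49 mm, rim 20.5 mm above the table, that turns about the stand's z against a stiff bearing (about 0.13 N m, not made stiffer by pressing down). It is sprung: pressed down it gives only 1 mm per 20 N, at most 3 mm.
- jar: Round amber jar with black ribbed lid, fixed in an aluminium foot, standing loose inside the turntable's rim and turning with it: 80 mm tall, 0.35 to 0.6 kg, too wide to grasp. Origin at the centre of its underside, 14 mm above the table; z up. Label on its -x side, notch on its -y side: label to the front means its axes are parallel to the stand's, and the notch then faces the bolt.
- label (a point): Centre of the white paper label on the jar's side, 42.5 mm from the jar's axis, 40 mm above its underside. At the start it points 0.9 rad to half a turn away from the stand's front, either way.
- notch (a point): Mouth of the only notch in the jar's foot flange, a quarter turn counter-clockwise (from above) from the label. Flange: radius 56 mm, 8 to 18 mm above the jar's underside. The notch tapers: 17 mm wide at the mouth, about 11 mm at its root, 10 mm deep.
- lid_top (a point): Centre of the flat top of the jar's lid, 94 mm above the table; lid radius 46 mm. Hard; it yields only as the sprung turntable does. A fingertip that presses down with some 7 to 11 N at 36 mm from the centre and moves round the centre turns jar and turntable with little slip.
- bolt_post (a point): Top of the bolt's upright finger post (14 mm across, black cap 18 mm across), 59 mm above the table; drawn back it is 107.5 mm from the turntable's axis on the stand's -y side. Post foot 23 mm, underside of the cap 51 mm above the table. Push it toward the stand's +y.
- bolt (a joint): Travel of the bolt toward the jar, m: 0 drawn back (as at the start), 0.014 fully home at its stop. Slides with about 2 N of friction and stays where left; nose 11 mm wide, rounded. It meets the flange at about 0.006; it enters the notch only when the label faces front within about 0.1 rad, and then centres the jar to about 0.07 rad.
- dropper: Dropper bottle, 33 mm across, 102 mm tall, standing on the table on the stand's left (+y) side; origin under its centre. Leave alone.
- holder: Black post holder with a side thumb screw, 50x54 mm, 61 mm tall, on the table on the stand's right, behind the bolt; origin under its centre. Leave alone.
- tin: Round metal tin, 66 mm across, 27 mm tall, farther left; leave alone.
- cells: Black block with wells, 45x74x18 mm, farther left; leave alone.
- tape: Roll of black tape, 58 mm across, 19 mm tall, farther right; leave alone.
- head: Black meter disc, 60 mm across, 18 mm tall, farther right; leave alone.

How it is judged:
By the outcome, as a careful person would: the job done as asked, in the order asked, and still so for the second after the job is handed in, with the robot touching nothing.
It also fails if it takes over 72 s, if anything falls off the work surface, if the arm or the gripper's body presses on something with over 40 N, if the wrist force passes 120 N, or if a joint passes its speed limit or range.

## Working session

There is one attempt and no reset: what is moved stays moved. The work goes in short steps, Python scripts to look and compute and a tool call to move; the robot and the scene stay as the last step left them, time stands still between calls to the robot, and variables do not carry over. Pictures are saved under pics/ and viewed, at most 10 in all, crops included, and the job is handed in when it is done.

Besides the shell and the picture viewer there is one more tool, called after "Call:" as a command line: name --pt "numbers of a row" for each row, then --argument value for the rest. carry_out: Moves the arm, as the interface text tells. Its arguments: {"type":"object","properties":{"linear":{"type":"array","items":{"type":"array","items":{"type":"number"}}},"roll":{"type":"array","items":{"type":"number"}},"fingers":{"type":"number"},"newtons":{"type":"number"}},"required":["linear","roll"]}

```bash
mkdir -p pics
python3 - <<'E'
from rig import status, imaging
import cv2,numpy as np
print(status.state())
ims=[]
for n in("scene","side"):
    im=imaging.get_image(n); p=imaging.camera_params(n); print(n,p)
    cv2.imwrite(f"pics/{n}0.png",im[:,:,::-1])
E
```

```text
{'clock': 0.0, 'qpos': array([ 6.18403193e+01,  1.77047595e+01,  9.36901221e+01,  2.95475101e-04,
        6.87398550e+01, -3.99466239e+00]), 'joint_vel': array([-0.11758622,  0.0317437 ,  0.04888021, -0.0983357 ,  0.02805454,
       -0.01025322]), 'joint_efforts': array([-4.40470205e-05, -4.15270865e+01, -2.76655340e+01, -1.35040113e-04,
        1.04615695e-02, -6.89738016e-06]), 'ee_pos': array([255.4910881 , 569.47288581, 230.03933806]), 'eef_rot': array([-1.79865610e+02, -9.66066587e-03,  1.55834863e+02]), 'force': array([ 0.13276017, -0.73336411,  0.13425029]), 'ft_torque': array([ 0.00449952, -0.03408892, -0.00972089]), 'grasp_force': 0.0, 'grip_width': 1.0017720745070633}
scene {'camera_matrix': array([[449.53939623,   0.        , 277.2789606 ],
       [  0.        , 449.53939623, 202.44819491],
       [  0.        ,   0.        ,   1.        ]]), 'D': array([0.01929597, 0.        , 0.        , 0.        , 0.        ]), 'pose': array([[-4.79095827e-01, -3.60546723e-01,  8.00295726e-01,
        -5.63258692e+02],
       [-8.77761118e-01,  1.98469236e-01, -4.36056628e-01,
         5.55500094e+02],
       [-1.61529340e-03, -9.11381381e-01, -4.11559678e-01,
         6.51864202e+02],
       [ 0.00000000e+00,  0.00000000e+00,  0.00000000e+00,
         1.00000000e+00]])}
side {'camera_matrix': array([[517.94148312,   0.        , 280.44179558],
       [  0.        , 517.94148312, 211.09945075],
       [  0.        ,   0.        ,   1.        ]]), 'D': array([-0.20115109,  0.        ,  0.        ,  0.        ,  0.        ]), 'pose': array([[ 9.38917789e-01, -2.13441151e-01,  2.69956036e-01,
         1.36693803e+02],
       [-3.43946250e-01, -5.55577258e-01,  7.56990678e-01,
        -1.00632620e+03],
       [-1.15915270e-02, -8.03602380e-01, -5.95053654e-01,
         8.69018628e+02],
       [ 0.00000000e+00,  0.00000000e+00,  0.00000000e+00,
         1.00000000e+00]])}
```

View pics/scene0.png

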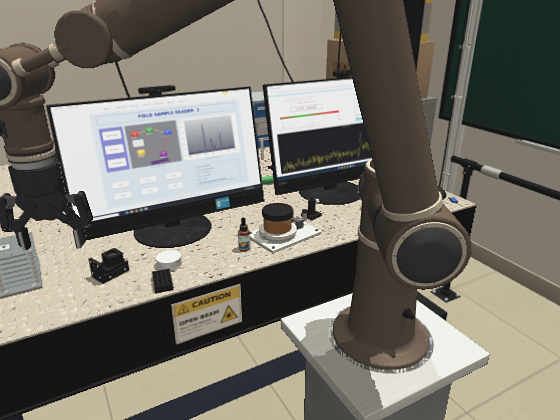

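View pics/side0.png

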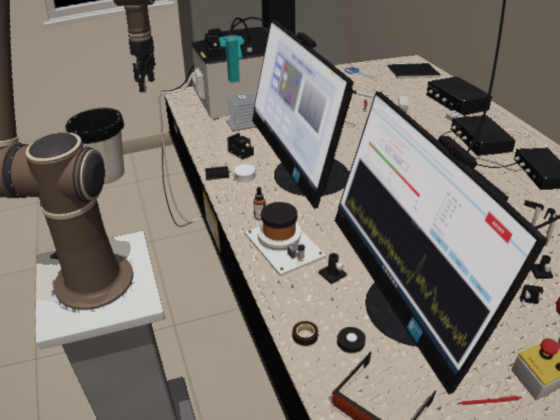

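Scene view: lid at about (278,212), dropper (243,235), stand plate around (285,235). Side view: lid at (280,213), bolt at (297,252), holder (333,268).

```bash
cat > h.py <<'E'
from rig import status, imaging
import cv2,numpy as np
def ray(p,uv):
    uv=np.asarray(uv,float).reshape(-1,1,2)
    n=cv2.undistortPoints(uv,p["camera_matrix"],p["D"]).reshape(-1,2)
    d=np.c_[n,np.ones(len(n))]@p["pose"][:3,:3].T
    return p["pose"][:3,3],d
def plane(p,uv,z):
    o,d=ray(p,uv); return o+d*((z-o[2])/d[:,2])[:,None]
def proj(p,X):
    T=np.linalg.inv(p["pose"]); r=cv2.Rodrigues(T[:3,:3])[0]
    return cv2.projectPoints(np.asarray(X,float).reshape(-1,1,3),r,T[:3,3],p["camera_matrix"],p["D"])[0].reshape(-1,2)
E
python3 - <<'E'
from h import *
C=[]
for n,(u,v) in dict(scene=(278,213),side=(280,215)).items():
    im=cv2.imread(f"pics/{n}0.png"); p=imaging.camera_params(n)
    m=(im.max(2)<60).astype(np.uint8)
    w=np.zeros_like(m); w[v-20:v+16,u-26:u+26]=1; m*=w
    k,l,s,c=cv2.connectedComponentsWithStats(m); i=1+np.argmax(s[1:,4]); print(n,s[i],c[i])
    print(plane(p,[[c[i][0],c[i][1]]],85))
    a=im[v-50:v+50,u-65:u+65]; C.append(cv2.resize(a,None,fx=5,fy=5,interpolation=cv2.INTER_CUBIC)[:,:])
p=imaging.camera_params("wrist");print(p)
cv2.imwrite("pics/c0.png",cv2.resize(np.vstack(C),(462*1,600*1+0)) if 0 else cv2.resize(np.hstack(C),(800,308)))
E
```

```text
scene [262 203  31  19 474] [277.14135021 211.97257384]
[[479.77886856 -12.30423239  85.        ]]
side [261 203  36  25 751] [278.54061252 215.14380826]
[[482.02312093 -23.29452423  85.        ]]
{'camera_matrix': array([[341.43694543,   0.        , 279.52708416],
       [  0.        , 341.43694543, 211.82612668],
       [  0.        ,   0.        ,   1.        ]]), 'D': array([-0.03005368,  0.        ,  0.        ,  0.        ,  0.        ]), 'pose': array([[ 4.10615850e-01,  8.68444056e-01,  2.77848061e-01,
         1.85226479e+02],
       [ 9.11807685e-01, -3.90696055e-01, -1.26346107e-01,
         6.01141672e+02],
       [-1.17038430e-03,  3.05223711e-01, -9.52279957e-01,
         3.72599143e+02],
       [ 0.00000000e+00,  0.00000000e+00,  0.00000000e+00,
         1.00000000e+00]])}
```

View pics/c0.png

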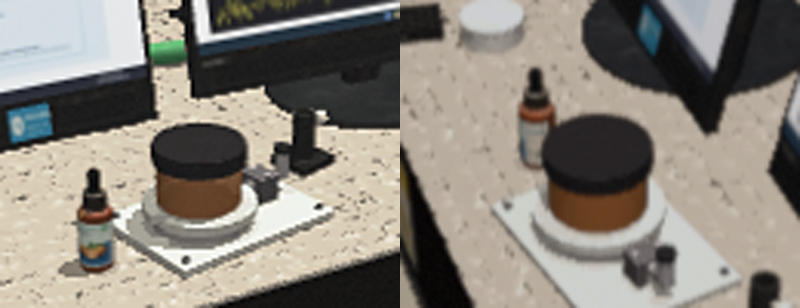

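Call:
carry_out --pt "0.014 -0.04 0" --pt "0.014 -0.04 0" --pt "0.014 -0.04 0" --pt "0.014 -0.04 0" --pt "0.014 -0.04 0" --pt "0.014 -0.04 0" --pt "0.014 -0.04 0" --pt "0.014 -0.04 0" --pt "0.014 -0.04 0" --pt "0.014 -0.04 0" --pt "0.014 -0.04 0" --pt "0.014 -0.04 0" --pt "0.014 -0.04 0" --pt "0.014 -0.04 0" --pt "0.014 -0.04 0" --pt "0.014 -0.037 0" --pt "0 0 0" --pt "0 0 0" --pt "0 0 0" --roll '[-4,-4,-4,-4,-4,-4,-4,-4,-4,-4,-4,-4,-4,-4,-4,-2,0,0,0]' --fingers 0.0

```text
clock: 2.0
ee_pos: [479.1, -65.9, 230.7]
eef_rot: [-179.9, -0.1, 93.9]
force: [-0.1, -0.1, 0.6]
grip_width: 0.0
grasp_force: 0.0
```

Run:
```python
from h import *
import pickle
p=imaging.camera_params("wrist"); im=imaging.get_image("wrist"); pickle.dump((p,im),open("w1.pkl","wb"))
print(p["pose"]); cv2.imwrite("pics/w1.png",cv2.resize(im[:,:,::-1],(800,600)))
print(proj(p,[[481,-18,94]]))
```

```text
[[ 9.97809077e-01  6.33515689e-02  1.90689485e-02  4.74930168e+02]
 [ 6.61505790e-02 -9.50672898e-01 -3.03059633e-01  1.13277537e+01]
 [-1.07097073e-03  3.03657075e-01 -9.52780790e-01  3.73226288e+02]
 [ 0.00000000e+00  0.00000000e+00  0.00000000e+00  1.00000000e+00]]
[[285.00145454 141.74844427]]
```

View pics/w1.png

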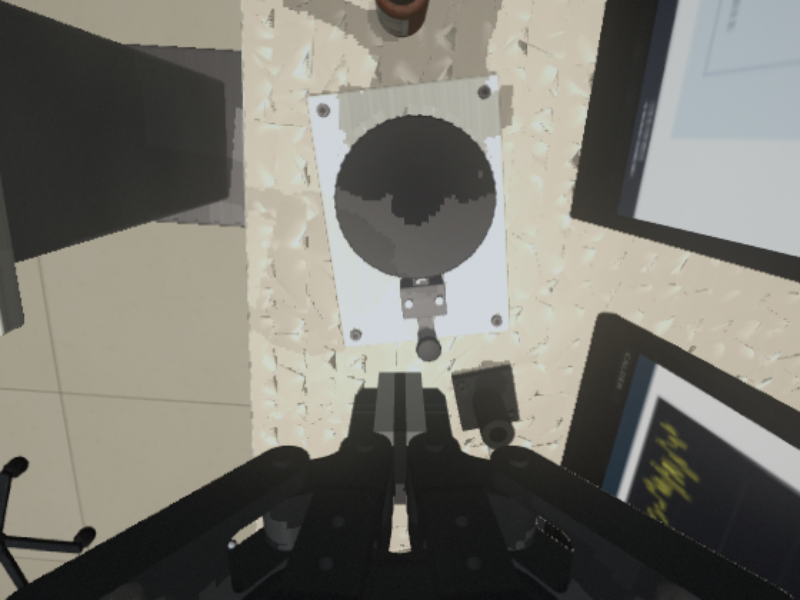

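Wrist view (800-px scale): lid circle centred (415,197), plate screws at (323,110), (484,91), (356,334), (496,320), bolt post cap (428,348), holder (487,395). The flange is hidden by the lid; I move toward +y to see the hidden side, and measure meanwhile.

Call:
carry_out --pt "0.001 0.03 0" --pt "0.001 0.03 0" --pt "0.001 0.03 0" --pt "0.001 0.03 0" --pt "0 0 0" --pt "0 0 0" --roll '[0,0,0,0,0,0]'

```text
clock: 2.65
ee_pos: [483.2, 54.6, 231.3]
eef_rot: [-180.0, 0.0, 94.1]
force: [-0.4, 0.5, -0.0]
grip_width: 0.002
grasp_force: 0.0
```

Run:
```python
from h import *
import pickle
p,im=pickle.load(open("w1.pkl","rb"))
g=cv2.cvtColor(im,cv2.COLOR_RGB2GRAY)
m=(g<85).astype(np.uint8); w=np.zeros_like(m); cv2.circle(w,(291,138),62,1,-1); m*=w
m=cv2.morphologyEx(m,cv2.MORPH_OPEN,np.ones((19,19)))
k,l,s,c=cv2.connectedComponentsWithStats(m); print(s[1:],c[1:])
cn=max(cv2.findContours(m,0,1)[0],key=len)[:,0,:]
P=plane(p,cn,94)[:,:2]
A=np.c_[2*P,np.ones(len(P))]; q=np.linalg.lstsq(A,(P**2).sum(1),rcond=None)[0]
print("lid",q[:2],np.sqrt(q[2]+q[:2]@q[:2]))
S=plane(p,np.array([[323,110],[484,91],[356,334],[496,320]])*.7,10)[:,:2];print("screws",S,S.mean(0))
y=((S[0]-S[2])+(S[1]-S[3]));print("stand yaw",np.degrees(np.arctan2(-y[0],y[1])))
x=((S[1]-S[0])+(S[3]-S[2]));print(np.degrees(np.arctan2(x[1],x[0])))
print("post",plane(p,[[428*.7,348*.7-1]],59))
print("holder top", plane(p,np.array([[452,374],[512,362],[487,395],[463,430]])*.7,0+20))
p2=imaging.camera_params("wrist"); im=imaging.get_image("wrist"); pickle.dump((p2,im),open("w2.pkl","wb"))
print(p2["pose"][:3,3]); u=proj(p2,[[q[0],q[1],50]])[0]; print(u)
a=im[60:360,80:480,::-1]; cv2.imwrite("pics/w2.png",cv2.resize(a,(800,600)))
```

```text
[[ 239   81   96   72 5132]] [[288.62159002 115.14146532]]
lid [482.1093435    2.06423338] 31.6322245992695
screws [[ 419.73445714   32.98968603]
 [ 530.39810423   52.71452151]
 [ 449.42946391 -132.75124723]
 [ 559.49126913 -113.53316848]] [489.7633236  -40.14505204]
stand yaw 10.041775916412163
10.005805717374866
post [[ 503.2682911  -119.35307568   59.        ]]
holder top [[ 527.89605038 -157.89243242   20.        ]
 [ 574.33355039 -144.36582314   20.        ]
 [ 558.10174627 -174.72249357   20.        ]
 [ 542.16650142 -208.40795593   20.        ]]
[478.64011514 132.01743607 373.64246089]
[274.03259694 236.3473507 ]
```

View pics/w2.png

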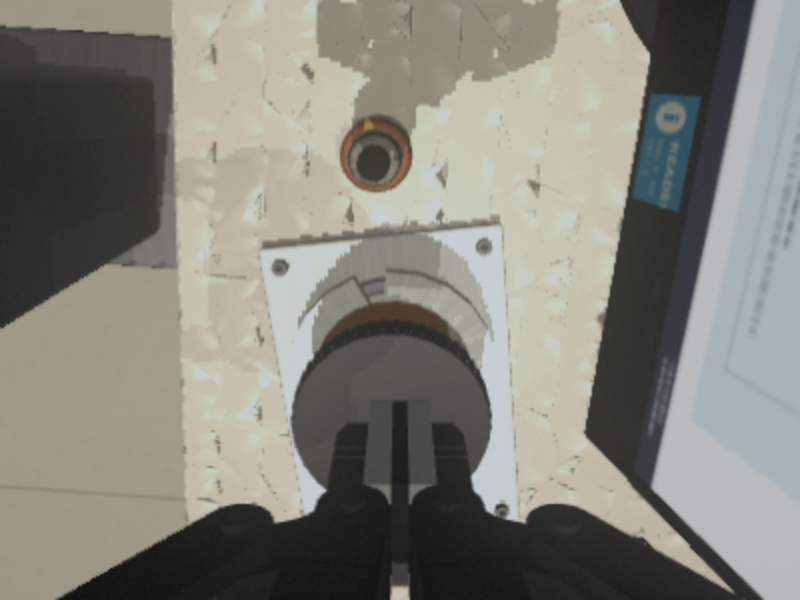

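The picture (crop at 2x) shows the notch in the flange on the far (+y) side, mouth between (357,279) and (387,271); dropper at (375,155).

Run:
```python
from h import *
import pickle
p1,_=pickle.load(open("w1.pkl","rb"));p,im=pickle.load(open("w2.pkl","rb"))
e=plane(p1,np.array([[335,197],[496,197],[415,115],[415,278]])*.7,94)[:,:2]; print("lid",e, (e[0]+e[1])/2,(e[2]+e[3])/2)
S=plane(p,np.array([[281,267],[484,246],[502,511]])/2+[80,60],10)[:,:2];print(S, S[0]/2+S[2]/2)
o=np.array([485.6,-16.5])
N=plane(p,np.array([[357,279],[387,271]])/2+[80,60],32)[:,:2];d=N-o
print(N,np.linalg.norm(d,axis=1),np.degrees(np.arctan2(d[:,1],d[:,0])))
print("drop",plane(p,np.array([[374,160]])/2+[80,60],102))
print("mon",plane(p,np.array([[585,433],[645,60]])/2+[80,60],100))
im2=im[170:220,215:330,::-1];cv2.imwrite("pics/n.png",cv2.resize(im2,None,fx=6,fy=6,interpolation=2))
```

```text
lid [[440.24563556 -17.61315365]
 [530.72514934 -11.56653845]
 [481.92404395  28.65071302]
 [488.75767204 -61.63146406]] [485.48539245 -14.58984605] [485.340858   -16.49037552]
[[ 420.49661163   32.46404676]
 [ 530.64551868   51.95706469]
 [ 560.02124354 -114.76566661]] [490.25892759 -41.15080992]
[[463.5518835   34.77081152]
 [478.82167513  40.13912649]] [55.81053266 57.04328477] [113.2692775   96.82445322]
drop [[470.81511513 103.51644483 102.        ]]
mon [[572.38464278 -10.51367173 100.        ]
 [571.31317396 148.15192423 100.        ]]
```

View pics/n.png

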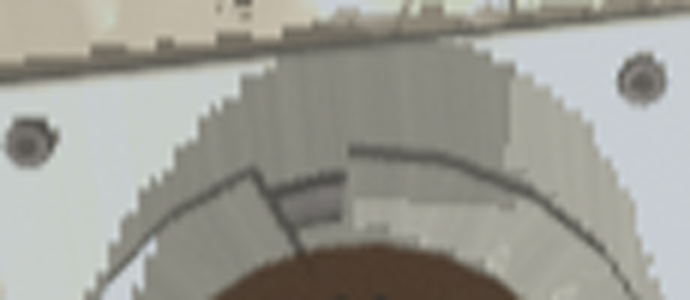

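Notch at world azimuth 105°, stand yaw 10°, so target notch 280°: turn +175° CCW, via the front. Axis ≈ (485.5,-16). I start at azimuth 75° on the lid.

Call:
carry_out --pt "0.004 -0.012 -0.02" --pt "0.004 -0.012 -0.03" --pt "0.0035 -0.012 -0.03" --pt "0 0 -0.03" --pt "0 0 -0.014" --pt "0 0 -0.003" --pt "0 0 0" --pt "0 0 0" --roll '[-5,-5,-5,0,0,0,0,0]'

```text
clock: 3.5
ee_pos: [496.8, 17.2, 105.8]
eef_rot: [179.8, -0.0, 78.8]
force: [0.4, 0.0, 0.2]
grip_width: -0.004
grasp_force: 0.0
```

```bash
python3 -c "
from h import *
s=status.state();print(s['qpos'],s['ee_pos'],s['force'],s['grip_width'])"
```

```text
[-3.03977161e+00  1.30777404e+01  1.16064558e+02 -2.72326487e-03
  5.06914975e+01  8.11730551e+00] [496.78761452  17.16826844 105.76673548] [0.42930511 0.04068714 0.15131012] -0.0042156986497588625
```

Call:
carry_out --pt "0 0 -0.004" --pt "0 0 -0.003" --pt "0 0 -0.001" --pt "0 0 -0.001" --pt "0 0 0" --pt "0 0 0" --roll '[0,0,0,0,0,0]'

```text
clock: 4.1
ee_pos: [495.4, 17.2, 95.3]
eef_rot: [-180.0, 0.0, 78.8]
force: [0.1, -0.9, -0.0]
grip_width: -0.004
grasp_force: 0.0
```

Call:
carry_out --pt "0 0 -0.0007" --pt "0 0 -0.0007" --pt "0 0 0" --pt "0 0 0" --roll '[0,0,0,0]'

```text
clock: 4.5
ee_pos: [495.5, 17.2, 94.0]
eef_rot: [180.0, -0.0, 78.8]
force: [0.5, 0.6, 0.8]
grip_width: -0.003
grasp_force: 0.3
```

Call:
carry_out --pt "0 0 -0.0005" --pt "0 0 0" --pt "0 0 0" --roll '[0,0,0]'

```text
clock: 4.8
ee_pos: [495.7, 17.3, 93.7]
eef_rot: [180.0, -0.0, 78.8]
force: [-1.1, 0.2, 3.2]
grip_width: 0.005
grasp_force: 1.7
```

Call:
carry_out --pt "0 0 -0.0006" --pt "0 0 -0.0004" --pt "0 0 0" --pt "0 0 0" --roll '[0,0,0,0]'

```text
clock: 5.2
ee_pos: [496.1, 17.5, 93.3]
eef_rot: [179.9, -0.0, 78.8]
force: [-1.3, 2.5, 8.2]
grip_width: -0.002
grasp_force: 3.7
```

```bash
python3 -c "
import numpy as np
# rounded row increments along circle, 4 deg per row, centre 485.5,-16; start cmd 495.4,17.2
a0=np.degrees(np.arctan2(33.2,9.9));r=np.hypot(33.2,9.9);print(a0,r)
c=np.array([495.4,17.2])
for k in range(1,48):
    a=np.radians(a0+4*k); t=np.array([485.5,-16])+35.5*np.array([np.cos(a),np.sin(a)])
    d=np.round(t-c,1); c=c+d; print(k,round(a0+4*k), d/1000)
"
```

```text
73.39579982510348 34.64462440264002
1 77 [-0.0022  0.0014]
2 81 [-0.0024  0.0005]
3 85 [-0.0025  0.0003]
4 89 [-0.0024  0.0001]
5 93 [-0.0025 -0.0001]
6 97 [-0.0025 -0.0002]
7 101 [-0.0024 -0.0004]
8 105 [-0.0024 -0.0006]
9 109 [-0.0024 -0.0007]
10 113 [-0.0023 -0.0009]
11 117 [-0.0022 -0.0011]
12 121 [-0.0022 -0.0012]
13 125 [-0.0021 -0.0014]
14 129 [-0.0019 -0.0015]
15 133 [-0.0019 -0.0016]
16 137 [-0.0017 -0.0018]
17 141 [-0.0016 -0.0019]
18 145 [-0.0015 -0.0019]
19 149 [-0.0014 -0.0021]
20 153 [-0.0011 -0.0022]
21 157 [-0.0011 -0.0023]
22 161 [-0.0008 -0.0023]
23 165 [-0.0008 -0.0023]
24 169 [-0.0005 -0.0025]
25 173 [-0.0004 -0.0024]
26 177 [-0.0002 -0.0025]
27 181 [ 0.     -0.0025]
28 185 [ 0.0002 -0.0024]
29 189 [ 0.0003 -0.0025]
30 193 [ 0.0005 -0.0024]
31 197 [ 0.0006 -0.0024]
32 201 [ 0.0008 -0.0024]
33 205 [ 0.001  -0.0022]
34 209 [ 0.0012 -0.0022]
35 213 [ 0.0013 -0.0021]
36 217 [ 0.0014 -0.0021]
37 221 [ 0.0016 -0.0019]
38 225 [ 0.0017 -0.0018]
39 229 [ 0.0018 -0.0017]
40 233 [ 0.0019 -0.0015]
41 237 [ 0.0021 -0.0014]
42 241 [ 0.0021 -0.0013]
43 245 [ 0.0022 -0.0011]
44 249 [ 0.0023 -0.0009]
45 253 [ 0.0024 -0.0008]
46 257 [ 0.0024 -0.0006]
47 261 [ 0.0024 -0.0005]
```

Call:
carry_out --pt "-0.0022 0.0014 0" --pt "-0.0024 0.0005 0" --pt "-0.0025 0.0003 0" --pt "-0.0024 0.0001 0" --pt "-0.0025 -0.0001 0" --pt "0 0 0" --roll '[3.6,3.6,3.6,3.6,3.6,0]'

```text
clock: 5.8
ee_pos: [485.7, 19.2, 93.6]
eef_rot: [179.7, 0.1, 96.8]
force: [2.5, -0.9, 4.7]
grip_width: 0.001
grasp_force: 2.2
```

Call:
carry_out --pt "0 0 -0.0008" --pt "0 0 0" --pt "0 0 0" --roll '[0,0,0]'

```text
clock: 6.1
ee_pos: [486.0, 19.4, 93.2]
eef_rot: [179.7, 0.0, 96.8]
force: [0.3, 0.3, 8.7]
grip_width: -0.001
grasp_force: 4.2
```

Run:
```python
from h import *
import pickle
s=status.state(); print(s["ee_pos"],s["force"],s["ft_torque"])
p=imaging.camera_params("wrist"); im=imaging.get_image("wrist"); pickle.dump((p,im),open("w3.pkl","wb"))
a=im[60:360,80:480,::-1]; cv2.imwrite("pics/w3.png",cv2.resize(a,(800,600)))
```

```text
[485.95285427  19.38014432  93.19662194] [0.28944743 0.33556977 8.68508832] [ 0.07061624 -0.32816111 -0.02159626]
```

View pics/w3.png

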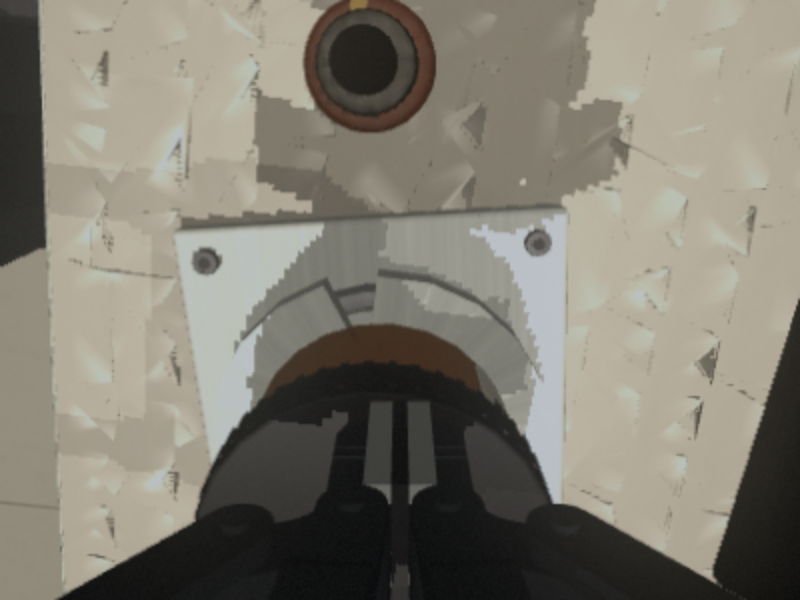

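The notch mouth is at (327,281)–(376,270) in the 2x crop.

```bash
cat >> h.py <<'E'
def ang(p,uv,z=32,o=(485.5,-16.3)):
    d=plane(p,uv,z)[:,:2]-np.array(o); return np.linalg.norm(d,axis=1),np.degrees(np.arctan2(d[:,1],d[:,0]))
E
python3 - <<'E'
from h import *
import pickle
p,im=pickle.load(open("w3.pkl","rb"))
print(ang(p,np.array([[327,281],[376,270]])/2+[80,60]))
E
```

```text
(array([57.50181212, 58.56188842]), array([113.47085604,  98.04881267]))
```

Call:
carry_out --pt "0 0 -0.0004" --pt "-0.0012 0 0" --pt "-0.0012 0 0" --pt "-0.0012 -0.0001 0" --pt "-0.0012 -0.0001 0" --roll '[0,1.8,1.8,1.8,1.8]'

```text
clock: 6.65
ee_pos: [482.6, 19.0, 93.2]
eef_rot: [179.5, 0.1, 104.0]
force: [3.0, 0.6, 7.4]
grip_width: 0.0
grasp_force: 3.8
```

Call:
carry_out --pt "-0.0012 -0.0002 -0.0006" --pt "-0.0012 -0.0002 0" --pt "-0.0012 -0.0002 0" --pt "-0.0012 -0.0003 0" --pt "-0.0012 -0.0003 0" --roll '[2,2,2,2,2]'

```text
clock: 7.15
ee_pos: [476.9, 18.2, 93.1]
eef_rot: [179.5, 0.2, 114.0]
force: [3.4, 1.4, 9.6]
grip_width: 0.003
grasp_force: 5.1
```

```bash
cat >> h.py <<'E'
def look(f,az,save=True):
    "print bright/dark profile along flange rim circle: columns of dark edges near azimuth az"
    p=imaging.camera_params("wrist"); im=imaging.get_image("wrist")
    if save: cv2.imwrite(f"pics/{f}.png",cv2.resize(im[60:360,80:480,::-1],(800,600)))
    import pickle; pickle.dump((p,im),open(f+".pkl","wb"))
    return p,im
def unroll(p,im,a0,a1,z=32,o=(485.5,-16.3)):
    "resample the flange annulus r=44..60 over azimuth a0..a1 deg: rows r, columns 0.5 deg"
    A=np.radians(np.arange(a0,a1,.5)); R=np.arange(60,44,-.5)
    a,r=np.meshgrid(A,R); X=np.stack([o[0]+r*np.cos(a),o[1]+r*np.sin(a),np.full_like(a,z)],-1)
    uv=proj(p,X).reshape(*a.shape,2).astype(np.float32)
    return cv2.remap(im,uv,None,1)
E
python3 - <<'E'
from h import *
import pickle
p2,i2=pickle.load(open("w3.pkl","rb"))
p,im=look("w4",110)
S=[]
for q,i in((p2,i2),(p,im)):
    U=unroll(q,i,60,180); g=cv2.cvtColor(U,6).astype(float)
    S.append(g)
    print((g[12:24].mean(0)[::4]).astype(int))   # r ~ 48..54
cv2.imwrite("pics/u.png",cv2.resize(np.vstack(S),(720,384)))
E
```

```text
[122 128 136 136 141 145 142 143 148 147 153 147 138 130 124 119 120 120
 122 124  88  90  88  87  89  89  74  83 122 123 125 123 121 121 121 122
 124 124 124 125 122 129 124 136 145 159 171 184 189 186 177 185 190 191
 191 191 192 190 190 189]
[125 128 124 122 123 123 124 124 125 126 126 123 121 123 127 133 132 132
 133 130 121 122 122 124 125  84  93  91  91  90  90  83  88 125 126 128
 125 123 123 124 125 126 127 137 150 162 150 156 167 175 181 190 193 195
 194 194 194 195 195 195][ WARN:0@1.107] global loadsave.cpp:1063 imwrite_ Unsupported depth image for selected encoder is fallbacked to CV_8U.
```

View pics/u.png

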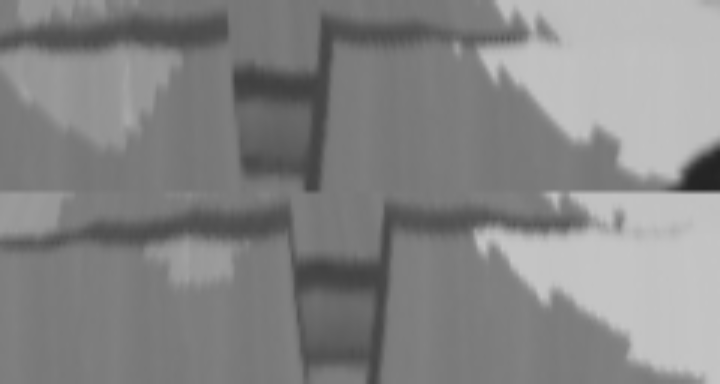

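Unrolled flange: notch mouth centre went from 106.5° to ~117°, so the jar now turns with the finger. Continuing.

```bash
python3 -c "
import numpy as np
c=np.array([472.6,18.0])
for k in range(1,43):
    a=np.radians(110.7+4*k); t=np.array([485.5,-16.3])+36.3*np.array([np.cos(a),np.sin(a)])
    d=np.round(t-c,1); c=c+d; print('%d %.1f [%.4f, %.4f]'%(k,110.7+4*k,*(d/1000)))
"
```

```text
1 114.7 [-0.0023, -0.0013]
2 118.7 [-0.0022, -0.0012]
3 122.7 [-0.0022, -0.0013]
4 126.7 [-0.0021, -0.0014]
5 130.7 [-0.0020, -0.0016]
6 134.7 [-0.0018, -0.0017]
7 138.7 [-0.0018, -0.0018]
8 142.7 [-0.0016, -0.0020]
9 146.7 [-0.0014, -0.0021]
10 150.7 [-0.0014, -0.0021]
11 154.7 [-0.0011, -0.0023]
12 158.7 [-0.0010, -0.0023]
13 162.7 [-0.0009, -0.0024]
14 166.7 [-0.0006, -0.0024]
15 170.7 [-0.0005, -0.0025]
16 174.7 [-0.0003, -0.0025]
17 178.7 [-0.0002, -0.0026]
18 182.7 [0.0000, -0.0025]
19 186.7 [0.0002, -0.0025]
20 190.7 [0.0004, -0.0025]
21 194.7 [0.0006, -0.0025]
22 198.7 [0.0007, -0.0024]
23 202.7 [0.0009, -0.0024]
24 206.7 [0.0011, -0.0023]
25 210.7 [0.0012, -0.0022]
26 214.7 [0.0014, -0.0022]
27 218.7 [0.0015, -0.0020]
28 222.7 [0.0016, -0.0019]
29 226.7 [0.0018, -0.0018]
30 230.7 [0.0019, -0.0017]
31 234.7 [0.0020, -0.0015]
32 238.7 [0.0021, -0.0014]
33 242.7 [0.0023, -0.0013]
34 246.7 [0.0022, -0.0010]
35 250.7 [0.0024, -0.0010]
36 254.7 [0.0024, -0.0007]
37 258.7 [0.0025, -0.0006]
38 262.7 [0.0025, -0.0004]
39 266.7 [0.0025, -0.0002]
40 270.7 [0.0025, -0.0001]
41 274.7 [0.0026, 0.0001]
42 278.7 [0.0025, 0.0003]
```

Call:
carry_out --pt "-0.0023 -0.0013 0" --pt "-0.0022 -0.0012 0" --pt "-0.0022 -0.0013 0" --pt "-0.0021 -0.0014 0" --pt "-0.002 -0.0016 0" --roll '[3.2,3.2,3.2,3.2,3.2]'

```text
clock: 7.7
ee_pos: [465.8, 12.6, 93.2]
eef_rot: [179.5, 0.2, 130.0]
force: [2.8, 5.9, 12.1]
grip_width: -0.002
grasp_force: 6.0
```

Call:
carry_out --pt "-0.0018 -0.0017 0.0005" --pt "-0.0018 -0.0018 0" --pt "-0.0016 -0.002 0" --pt "-0.0014 -0.0021 0" --pt "-0.0014 -0.0021 0" --roll '[3.2,3.2,3.2,3.2,3.2]'

```text
clock: 8.2
ee_pos: [456.3, 2.9, 93.1]
eef_rot: [179.7, 0.1, 146.0]
force: [0.7, 4.6, 13.2]
grip_width: -0.001
grasp_force: 6.1
```

```bash
cat >> h.py <<'E'
def notch(p,im,a0,a1):
    g=cv2.cvtColor(unroll(p,im,a0,a1),6)[12:24].mean(0); x=np.arange(a0,a1,.5)
    b=g<np.minimum(105,.8*cv2.blur(g[None],(1,1),).max()) 
    print(g[::4].astype(int)); n,l,s,c=cv2.connectedComponentsWithStats(b.astype(np.uint8)[None])
    print([(float(x[s[i,0]]),float(s[i,2]/2),float(x[s[i,0]]+s[i,2]/4)) for i in range(1,n) if s[i,2]>4])
E
python3 -c "
from h import *
p,im=look('w5',0); notch(p,im,90,200)"
```

```text
[145 146 140 130 124 121 123 120 117 119 119 121 122 121 122 122 119 117
 120 120 123 122 121 124 121 119 121 120 122 120  92  94  92  91  92  92
  76 101 157 189 191 190 189 190 190 190 190 191 191 191 190 190 189 190
 191]
[(149.0, 15.5, 156.75)]
```

Call:
carry_out --pt "-0.0011 -0.0023 0.0006" --pt "-0.001 -0.0023 0" --pt "-0.0009 -0.0024 0" --pt "-0.0006 -0.0024 0" --pt "-0.0005 -0.0025 0" --roll '[3.2,3.2,3.2,3.2,3.2]'

```text
clock: 8.75
ee_pos: [451.1, -9.1, 93.1]
eef_rot: [179.8, 0.1, 162.0]
force: [0.2, 5.9, 10.6]
grip_width: 0.003
grasp_force: 5.4
```

Call:
carry_out --pt "-0.0003 -0.0025 0" --pt "-0.0002 -0.0026 0" --pt "0 -0.0025 0" --pt "0.0002 -0.0025 0" --pt "0.0004 -0.0025 0" --roll '[3.2,3.2,3.2,3.2,3.2]'

```text
clock: 9.25
ee_pos: [450.5, -21.8, 92.9]
eef_rot: [179.8, 0.0, 178.0]
force: [-0.8, 4.7, 11.3]
grip_width: 0.004
grasp_force: 5.9
```

```bash
python3 -c "
from h import *
p,im=look('w6',0); notch(p,im,140,240)"
```

```text
[121 123 122 119 119 126 138 149 156 164 171 174 178 183 185 186 186 187
 187 187 186 186 186 187 187 139 143 139 135 113  93  78 143 187 188 188
 187 186 187 187 188 189 188 188 187 186 186 186 187 188]
[(199.5, 4.0, 201.5)]
```

Call:
carry_out --pt "0.0006 -0.0025 0.0003" --pt "0.0007 -0.0024 0" --pt "0.0009 -0.0024 0" --pt "0.0011 -0.0023 0" --pt "0.0012 -0.0022 0" --roll '[3.2,3.2,3.2,3.2,3.2]'

```text
clock: 9.8
ee_pos: [454.1, -33.6, 92.8]
eef_rot: [179.8, -0.0, -166.0]
force: [-1.6, 5.0, 11.7]
grip_width: -0.002
grasp_force: 5.7
```

Call:
carry_out --pt "0.0014 -0.0022 0.0005" --pt "0.0015 -0.002 0" --pt "0.0016 -0.0019 0" --pt "0.0018 -0.0018 0" --pt "0.0019 -0.0017 0" --roll '[3.2,3.2,3.2,3.2,3.2]'

```text
clock: 10.3
ee_pos: [461.4, -43.1, 92.9]
eef_rot: [179.8, -0.1, -150.0]
force: [-3.5, 4.7, 10.8]
grip_width: 0.005
grasp_force: 5.3
```

```bash
python3 -c "
from h import *
print(status.state()['qpos'])
p,im=look('w7',0); notch(p,im,180,280)"
```

```text
[ -10.80767983   11.15069593  120.46172882    0.1548302    48.60958636
 -130.94421142]
[183 182 180 178 180 181 184 183 182 183 181 180 182 181 182 183 182 183
 183 181 181 181 182 182 147 145 139 139 135 103  77 164 183 183 183 182
 179 181 181 184 184 183 184 184 181 183 183 185 185 186]
[(238.0, 3.5, 239.75)]
```

Call:
carry_out --pt "0.002 -0.0015 0.0001" --pt "0.0021 -0.0014 0" --pt "0.0023 -0.0013 0" --pt "0.0022 -0.001 0" --pt "0.0024 -0.001 0" --pt "0.0024 -0.0007 0" --roll '[2.2,2.2,2.2,2.2,2.2,2.2]'

```text
clock: 10.95
ee_pos: [473.8, -50.4, 92.8]
eef_rot: [179.7, -0.2, -136.8]
force: [-4.4, 2.8, 12.0]
grip_width: 0.002
grasp_force: 5.7
```

```bash
python3 -c "
from h import *
p,im=look('w8',0); notch(p,im,210,300)"
```

```text
[177 179 181 179 180 180 178 176 178 179 181 180 180 180 179 176 179 179
 180 156 139 131 133 133 133  82  98 178 179 180 179 177 178 181 182 183
 184 183 184 183 182 183 184 183 184]
[(259.0, 3.5, 260.75)]
```

Call:
carry_out --pt "0.0025 -0.0006 0.0003" --pt "0.0025 -0.0004 0" --pt "0.0025 -0.0002 0" --pt "0.0025 -0.0001 0" --pt "0.0026 0.0001 0" --pt "0 0 0" --roll '[2.2,2.2,2.2,2.2,2.2,0]'

```text
clock: 11.6
ee_pos: [486.5, -52.1, 92.9]
eef_rot: [179.7, -0.1, -125.8]
force: [-3.9, 0.7, 9.2]
grip_width: 0.004
grasp_force: 4.7
```

```bash
python3 -c "
from h import *
p,im=look('w9',0); notch(p,im,230,320)"
```

```text
[180 182 181 182 182 179 177 180 180 182 181 181 182 180 177 180 179 181
 163 139 138 135 134 134  90  90 175 180 181 181 178 182 185 185 186 186
 186 185 186 184 185 185 186 186 185]
[(277.5, 3.0, 279.0)]
```

Call:
carry_out --pt "0.0025 0.0003 0" --pt "0.0017 0.0003 0" --pt "0 0 0" --pt "0 0 0" --roll '[2,2,0,0]'

```text
clock: 12.05
ee_pos: [490.4, -51.7, 92.9]
eef_rot: [179.7, -0.1, -121.8]
force: [-4.0, 0.6, 10.2]
grip_width: 0.004
grasp_force: 4.9
```

```bash
python3 -c "
from h import *
p,im=look('w10',0); notch(p,im,230,320)
g=cv2.cvtColor(unroll(p,im,255,300),6)[12:24].mean(0).astype(int); print(g)"
```

```text
[179 181 181 183 184 182 183 183 180 179 181 182 181 183 182 183 181 178
 181 181 183 160 141 138 139 140 132  92  98 179 182 182 182 180 184 187
 187 187 187 187 187 187 186 186 186]
[(283.0, 3.5, 284.75)]
[182 183 183 182 182 182 182 183 183 183 183 183 182 182 181 180 180 179
 178 179 180 181 181 181 180 180 181 181 182 182 183 183 182 176 160 145
 141 141 141 140 140 140 138 137 137 137 139 139 139 140 140 141 141 139
 132 117 103  95  92  90  89  89  98 120 151 171 179 181 182 182 182 182
 182 182 182 183 183 183 182 181 181 181 180 181 182 183 184 186 187 187]
```

View pics/w10.png

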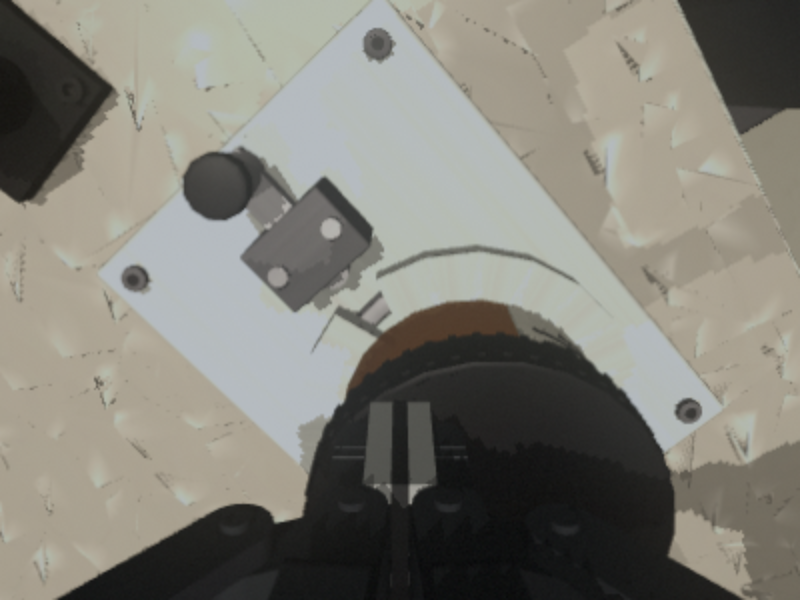

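The crop shows the label's edge at the front (515–570,325), notch (mouth (338,307)–(378,275)) facing the guide block, post cap (218,186), plate screws (377,43), (134,278), (689,410).

Run:
```python
from h import *
import pickle
p,im=pickle.load(open("w10.pkl","rb")); f=lambda a:np.array(a)/2+[80,60]
S=plane(p,f([[377,43],[134,278],[689,410]]),10)[:,:2]; print(S)
v=S[2]-S[0]; print("yaw from long side",np.degrees(np.arctan2(-v[0],v[1]))); v=S[1]-S[0]; print("short",np.degrees(np.arctan2(v[1],v[0])))
c=(S[1]+S[2])/2; y=np.radians(10); o=c+24*np.array([-np.sin(y),np.cos(y)]); print("centre",o)
print(ang(p,f([[338,307],[378,275]]),32,o))
b=plane(p,f([[331,229],[278,276]]),38)[:,:2]; print("block",b,b.mean(0),ang(p,f([[304.5,252.5]]),38,o))
t=plane(p,f([[219,186]]),59); print("post",t,ang(p,f([[219,186]]),59,o))
for oo in (o,(485.5,-16.3)):
  g=cv2.cvtColor(unroll(p,im,255,300,32,oo),6)[12:24].mean(0); x=np.arange(255,300,.5)
  b=x[g<165]; print(b.min(),b.max(),(b.min()+b.max())/2)
print("holder corner",plane(p,f([[112,90],[28,200]]),10))
```

```text
[[ 448.88523912 -132.89123929]
 [ 560.23031331 -113.28722045]
 [ 419.12579797   34.2225619 ]]
yaw from long side 10.097321327324918
short 9.985465711971242
centre [485.51049938 -15.8969432 ]
(array([58.6505386 , 58.66274526]), array([-74.56185687, -90.568506  ]))
block [[488.12422186 -94.97241426]
 [509.51393838 -91.48568542]] [498.81908012 -93.22904984] (array([78.46557168]), array([-80.32027703]))
post [[ 502.41904695 -122.1960423    59.        ]] (array([107.63548416]), array([-80.96192226]))
272.0 287.0 279.5
272.0 287.0 279.5
holder corner [[ 527.53057666 -165.76117411   10.        ]
 [ 573.51774711 -153.37660283   10.        ]]
```

Notch at 279.5° vs. target 280°. Lift off and move behind the bolt post.

Call:
carry_out --pt "0 0 0.002" --pt "0 0 0.008" --pt "0 0 0.03" --pt "0 0 0.03" --pt "0.002 -0.015 0" --pt "0.002 -0.015 0" --pt "0.002 -0.015 0" --pt "0.002 -0.015 0" --pt "0.002 -0.015 0" --pt "0.001 -0.017 0" --pt "0 0 0" --pt "0 0 0" --pt "0 0 0" --roll '[0,0,0,0,-8,-8,-8,-8,-8,-8,0,0,0]'

```text
clock: 13.4
ee_pos: [503.3, -143.1, 162.6]
eef_rot: [180.0, -0.0, -169.7]
force: [-0.1, -0.3, -0.3]
grip_width: -0.002
grasp_force: 0.0
```

Run:
```python
from h import *
s=status.state(); print(s["ee_pos"],s["eef_rot"],s["force"],s["qpos"][5])
p,im=look('w11',0)
cv2.imwrite("pics/w11.png",cv2.resize(im[:,:,::-1],(800,600)))
```

```text
[ 503.26757418 -143.12379609  162.59784704] [ 1.79952264e+02 -4.20118264e-02 -1.69653864e+02] [-0.1406096  -0.29317358 -0.27598791] -121.01387494477297
```

View pics/w11.png

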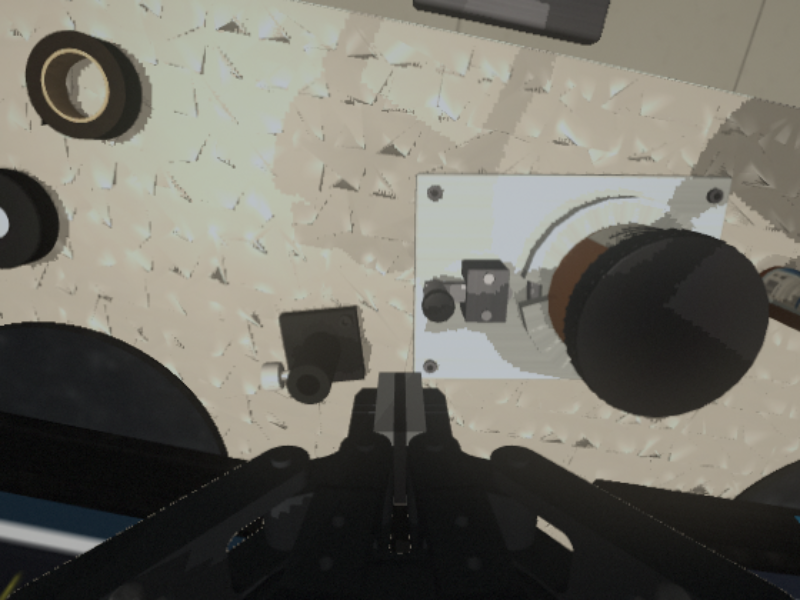

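Run:
```python
from h import *
import pickle
p,im=pickle.load(open("w11.pkl","rb")); f=lambda a:np.array(a)*.7
for z in (0,15): print(z,plane(p,f([[280,313],[358,306],[365,380]]),z)[:,:2])
print("holder post z61",plane(p,f([[310,383]]),61),"post",plane(p,f([[437,299]]),59))
print("notch",ang(p,f([[525,275],[522,303],[528,288]]),32))
```

```text
0 [[ 544.60474054 -216.50410506]
 [ 530.59047555 -166.38214542]
 [ 583.05382124 -153.38846027]]
15 [[ 538.83940068 -213.62525894]
 [ 525.51417344 -165.9676399 ]
 [ 575.39805987 -153.61281376]]
holder post z61 [[ 559.21126677 -184.09399017   61.        ]] post [[ 499.35062394 -124.25054451   59.        ]]
notch (array([57.02977655, 56.50492342, 53.58355016]), array([-91.58513279, -74.3392578 , -83.89108768]))
```

Run:
```python
from h import *
import pickle
for n in ("w10","w11"):
  p,im=pickle.load(open(n+".pkl","rb"))
  G=cv2.cvtColor(unroll(p,im,262,298),6)
  for r in (53,51,49): print(n,r,G[int((60-r)*2)][::2])
```

```text
w10 53 [182 179 179 181 182 180 181 182 184 183 119  87  89  95  97 103 109 115
 121 130 125  93  96  92  91 133 177 182 182 182 183 183 183 181 180 179]
w10 51 [181 180 179 180 181 181 182 182 183 183 178 166 163 160 157 155 151 147
 146 142 138 106  92  92 100 158 180 182 182 182 183 183 182 181 180 185]
w10 49 [182 180 179 180 182 180 180 182 182 184 181 157 152 152 152 151 152 154
 154 155 141 105  91  84 110 170 180 182 182 182 183 183 182 182 185 185]
w11 53 [192 173 151 148 148 148 149 151 152 139 103  81  76  72  71  69  65  65
  64  63  62  68  77  80  81 101 138 148 149 149 150 152 151 149 147 146]
w11 51 [157 163 156 148 148 148 148 150 152 146 122 105 100  99 108 117 119 115
 106  99  92  84  81  79  81 123 145 149 149 149 150 151 150 149 147 146]
w11 49 [122 123 120 124 131 129 140 149 144 134 122 106  99  99  99  97  98  98
  99  99  91  82  80  79  98 128 145 149 149 149 150 151 150 148 147 146]
```

Call:
carry_out --pt "0 -0.003 -0.02" --pt "0 0 -0.03" --pt "0 0 -0.03" --pt "0 0 -0.02" --pt "0 0 -0.015" --pt "0 0 -0.008" --pt "0 0 -0.003" --pt "0 0 0" --pt "0 0 0" --roll '[0,0,0,0,0,0,0,0,0]'

```text
clock: 14.35
ee_pos: [504.7, -147.2, 37.9]
eef_rot: [-179.9, 0.1, -169.8]
force: [0.5, 0.2, 0.0]
grip_width: 0.005
grasp_force: 0.0
```

Call:
carry_out --pt "-0.0003 0.0015 0" --pt "-0.0003 0.0015 0" --pt "-0.0003 0.0015 0" --pt "-0.0002 0.0015 0" --pt "-0.0003 0.0015 0" --pt "-0.0002 0.0015 0" --pt "0 0 0" --roll '[0,0,0,0,0,0,0]'

```text
clock: 15.05
ee_pos: [502.4, -137.8, 37.0]
eef_rot: [-180.0, 0.0, -169.8]
force: [0.9, -2.6, 1.2]
grip_width: 0.002
grasp_force: 0.9
```

Call:
carry_out --pt "-0.0002 0.001 0" --pt "-0.0002 0.001 0" --pt "-0.0002 0.001 0" --pt "-0.0001 0.001 0" --pt "-0.0002 0.001 0" --pt "-0.0002 0.001 0" --pt "0 0 0" --roll '[0,0,0,0,0,0,0]'

```text
clock: 15.75
ee_pos: [500.9, -131.7, 36.8]
eef_rot: [180.0, -0.0, -169.8]
force: [1.3, -1.2, 0.8]
grip_width: 0.005
grasp_force: 0.9
```

Call:
carry_out --pt "-0.0002 0.001 0" --pt "-0.0002 0.001 0" --pt "-0.0001 0.001 0" --pt "-0.0002 0.001 0" --pt "0 0 0" --roll '[0,0,0,0,0]'

```text
clock: 16.25
ee_pos: [500.9, -130.8, 37.1]
eef_rot: [-179.7, 0.0, -169.6]
force: [0.7, -11.9, -1.8]
grip_width: -0.002
grasp_force: 5.7
```

Force rose to 12 N; stop and measure what the bolt and notch do.

Call:
carry_out --pt "0.0003 -0.0015 0" --pt "0.0002 -0.001 0" --pt "0 0 0" --roll '[0,0,0]'

```text
clock: 16.55
ee_pos: [500.9, -131.0, 36.9]
eef_rot: [-179.9, 0.0, -169.8]
force: [2.1, -5.6, -0.9]
grip_width: -0.005
grasp_force: 2.7
```

Run:
```python
from h import *
s=status.state(); print(s["ee_pos"],s["force"])
p,im=look('w12',0)
G=cv2.cvtColor(unroll(p,im,262,298),6)
for r in (58,56,55,54,53,52,51,50,49,48): print(r,G[int((60-r)*2)][::2])
# cap: dark blob near expected
for d in (107.5,100,93.5):
    X=[485.5+.1743*d,-16-.9847*d,59]; u=proj(p,[X])[0]; print(d,u)
g=cv2.cvtColor(im,6); u=proj(p,[[485.5+.1743*100,-16-98.47,59]])[0].astype(int)
print(g[u[1]-24:u[1]+25:3,u[0]-45:u[0]+46:3])
```

```text
[ 500.86251817 -131.01053914   36.87470789] [ 2.14552938 -5.57780818 -0.86934684]
58 [ 62  62  63  62  63  63  65  64  61  58  58  57  90 104 108 117 117 113
 116 109 109 111 105  67  64  60  58  58  58  58  59  63  63  66  67  68]
56 [131 130 132 135 133 134 135 137 138  81  59  55 107 114 116 115 117 116
 116 108 111 110 116  71  68  71 114 134 135 135 134 133 133 131 127 126]
55 [134 132 132 135 134 134 135 137 139 102  58  62 109 110 110 111 113 110
 111 111 112 111 107  76  66  73 125 134 136 134 136 137 136 134 132 130]
54 [133 132 132 135 133 133 135 137 138 121  62  66 110 111 110 111 110 110
 110 110 111 110 109  79  67  81 130 134 135 134 135 137 136 134 132 130]
53 [134 133 131 135 133 133 135 136 138 132  82  60 109 110 110 110 110 109
 110 109 110 109 107  74  67  85 131 134 135 133 135 137 136 134 132 130]
52 [133 132 132 134 133 133 134 136 138 132  88  82  97 108 108 108 108 107
 108 108 108 107 103  69  69  99 132 134 134 134 135 136 136 134 132 130]
51 [133 132 131 134 133 134 133 135 139 137  92  86  85 105 106 107 106 107
 107 106 106 104  74  68  67 111 133 135 1
[... 2074 characters left out ...]
   19  17  18  18  16  20  16  19  18  21  22  21  22]
 [ 21  23  25  22  17  15  18  17  18  11  18  18  19  18  14  17  16  15
   16  16  15  16  14  15  16  18  20  21  24  28  30]
 [ 19  26  25  34  16  16  18  16  16  19  16  17  15  18  17  17  15  15
   16  17  16  18  15  19  19  21  15  19  20  19  19]
 [ 18  26  23  17  17  14  18  15  12  19  15  14  17  14  15  13  16  17
   15  12  17  17  15  16  19  20  17  15  19  18  19]
 [ 18  24  25  16  18  18  16  15  18  17  17  14  16  13  18  16  12  16
   17  15  16  16  14  18  20  21  20  21  21  16  20]
 [ 17  24  23  17  22  15  15  16  14  13  16  14  17  17  16  15  15  13
   14  15  16  14  16  16  20  22  22  22  22  18  19]]
```

The nose lies inside the notch (274–284.5°, notch 272–287°) with its tip at r≈48.5 mm, as at full travel. Retract, lift and verify.

Call:
carry_out --pt "0.0005 -0.003 0" --pt "0.0007 -0.004 0" --pt "0.0005 -0.003 0" --pt "0 0 0.01" --pt "0 0 0.03" --pt "0 0 0.04" --pt "0 0 0.044" --pt "0 0.005 0" --pt "0 0 0" --pt "0 0 0" --roll '[0,0,0,0,0,0,0,0,0,0]'

```text
clock: 17.6
ee_pos: [501.4, -134.8, 160.1]
eef_rot: [179.9, -0.1, -169.7]
force: [-1.0, 0.5, -0.7]
grip_width: -0.003
grasp_force: 0.0
```

Run:
```python
from h import *
import pickle
s=status.state(); print(s["ee_pos"],s["force"])
look('w13',0)
o=np.array([485.5,-16.2]); u=np.array([.1743,-.9847]); w=np.array([.9847,.1743])
for n in ("w11","w13"):
    p,im=pickle.load(open(n+".pkl","rb")); g=cv2.cvtColor(im,6)
    D=np.arange(60,125,1.); 
    for off in (-4,0,):
        X=[[*(o+u*d+w*off),59] for d in D]; uv=proj(p,X).astype(np.float32)
        print(n,off,list(zip(D.astype(int)[20::1].tolist(),cv2.remap(g,uv[:,None],None,1)[:,0][20::1].tolist())))
p,im=pickle.load(open("w13.pkl","rb"))
G=cv2.cvtColor(unroll(p,im,262,298),6)
for r in (56,54,52,50,49,48,47,46): print(r,G[int((60-r)*2)][::2])
```

```text
[ 501.38464178 -134.78431608  160.09559487] [-1.02225711  0.48287262 -0.69590308]
w11 -4 [(80, 75), (81, 78), (82, 80), (83, 79), (84, 79), (85, 79), (86, 79), (87, 79), (88, 78), (89, 80), (90, 80), (91, 78), (92, 79), (93, 75), (94, 70), (95, 94), (96, 96), (97, 108), (98, 129), (99, 130), (100, 95), (101, 61), (102, 63), (103, 61), (104, 61), (105, 62), (106, 62), (107, 62), (108, 63), (109, 65), (110, 66), (111, 67), (112, 67), (113, 68), (114, 71), (115, 71), (116, 61), (117, 130), (118, 192), (119, 193), (120, 189), (121, 159), (122, 154), (123, 169), (124, 169)]
w11 0 [(80, 76), (81, 78), (82, 72), (83, 73), (84, 78), (85, 78), (86, 79), (87, 79), (88, 77), (89, 80), (90, 78), (91, 78), (92, 79), (93, 75), (94, 57), (95, 54), (96, 74), (97, 137), (98, 150), (99, 132), (100, 69), (101, 56), (102, 57), (103, 56), (104, 58), (105, 54), (106, 55), (107, 53), (108, 53), (109, 54), (110, 54), (111, 54), (112, 53), (113, 52), (114, 58), (115, 56), (116, 55), (117, 125), (118, 192), (119, 193), (120, 190), (121, 164), (122, 158), (123, 169), (124, 169)]
w13 -4 [(80, 77), (81, 79), (82
[... 1477 characters left out ...]
02 100 104 114 120 122 121
 121 121 119 107  91  82  84 126 145 149 149 150 150 152 151 149 147 145]
49 [178 147 129 126 123 133 145 145 137 134 123 104 100  99 103 109 114 116
 116 115 101  86  81  80  91 131 146 150 148 149 150 151 150 148 146 145]
48 [179 159 129 121 121 129 142 141 130 125 115 100  95  96  96  95  96  97
  98  97  86  79  79  79  99 131 146 149 149 149 150 151 150 149 147 145]
47 [136 137 119 121 122 121 128 130 127 125 114  93  81  81  82  84  85  85
  86  88  82  78  79  80  98 127 143 147 147 143 138 147 150 148 146 145]
46 [121 120 120 120 121 121 121 122 124 124 119 100  87  84  82  80  79  79
  77  79  78  78  79  84 102 126 138 134 128 127 125 142 144 143 145 145]
```

The cap moved 14.0 mm (edge from 117 to 103 mm), so the bolt is fully home. The notch is still centred at 279.5° against 280°.

```bash
python3 -c "
from rig import order
print(order.finish_job())"
```

```text
the job is handed in; nothing more can be done
None
```

The jar's label now faces the stand's front to within about 1° (notch measured at 279.5° against 280°), the bolt is fully home (14 mm measured, peak push about 12 N), and the job is handed in at about 18 s.

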